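Shut the incubator bay over the culture dishes

TASK

Both covers of the twin-bay incubator stand open. Push the heavy cover over the bay that holds the stack of culture dishes down until it is fully shut, moving slowly so that it does not slam, and without pressing hard on it once it is home. Leave the other cover standing open as it is and do not disturb the dishes.

Things in the scene. Friction and masses are not known exactly. Their poses are not given: they have to be found in the camera images.
- incubator: White twin-bay bench incubator, fixed, 190 (x) x 290 (y) mm, on levelling legs. Origin: centre of its underside, which stands 5-50 mm above the bench; rim 105 mm above the origin; x points from its front to its rear (hinges), y to its left, z up. Two square bays, 116 x 116 mm, centred at y = +70 mm (left) and -70 mm (right), floors at z = 22 mm; each has its own cover, centred on it in y.
- cover_left (a joint): Hinge of the plain aluminium left cover (0.56-0.91 kg) on a line along y at incubator x=+85, z=+105 mm. 0 rad = shut; opens up and back to 1.6; starts 1.2-1.4. Shut, the 134 mm wide plate spans 2-172 mm in front of the hinge line, its flat top 22 mm above it; a 70 mm wide lip reaches to 188 mm, top 12 mm above. Stiff: stays where left; a push 140 mm from the hinge takes 1-8 N.
- cover_right (a joint): Hinge of the plain aluminium right cover (0.56-0.91 kg) on a line along y at incubator x=+85, z=+105 mm. 0 rad = shut; opens up and back to 1.6; starts 1.2-1.4. Shut, the 134 mm wide plate spans 2-172 mm in front of the hinge line, its flat top 22 mm above it; a 70 mm wide lip reaches to 188 mm, top 12 mm above. Stiff: stays where left; a push 140 mm from the hinge takes 1-8 N.
- dishes_center (a point): Centre of a stack of round, clear-edged cream culture dishes, 62 mm across and 62 mm high, standing in one of the two bays (left or right) and ending below its rim. The other bay holds one small white bottle.
Things that resemble listed ones, but are neither listed nor needed, are in the scene too. Leave any pink or red look-alike of the part that bears dishes_center alone.

How it is judged:
By the outcome, as a careful person would: the job done as asked, in the order asked, and still so for the second after the job is handed in, with the robot touching nothing.
It also fails if it takes over 37 s, if anything falls off the work surface, if the arm or the gripper's body presses on something with over 40 N, if the wrist force passes 120 N, or if a joint passes its speed limit or range.

ROBOT

A 7-joint arm with a two-finger parallel gripper is mounted at the origin on a cart in front of the work surface, level with it; the furniture and walls round the work are solid. World frame = base frame: x ahead of the robot, y to its left, z up, the work surface at z = 0. Lengths are in m, angles in degrees, forces in N, time in s.
With the tool pointing down it reaches from about 0.35 to 0.9 m from the base axis. Payload 8.1 kg.
Tool frame: the origin (TCP) lies midway between the tips of the shut fingers; the grasp point (between the pads) lies 19 mm behind it; z points along the fingers, y is the direction in which the jaws open and shut (so a half turn about z gives the same grasp; the last joint's range is limited). The gripper opens to 92 mm and grips with 3 to 60 N. Pads are 19 mm wide; open, the fingers measure 130 mm over their backs; the gripper's body (75 mm by 190 mm) begins 47 mm behind the grasp point.
Start: joints at [-72.571, 24.895, 1.432, 90.138, -0.665, 64.973, -4.303], TCP at [0.247, 0.574, 0.227] pointing down, gripper open.
Joint ranges: [-149.89, 149.89], [-25.12, 119.58], [-72.63, 75.52], [4.76, 147.25], [-75.54, 255.54], [6.69, 114.76], [-157.13, 157.13]. Speed limits (degrees/s): [127.2, 127.2, 172.46, 172.46, 180, 180, 180].

INTERFACE

Orientations are given as [roll, pitch, yaw] about the fixed x, y, z axes, in that order (R = Rz(yaw) Ry(pitch) Rx(roll)).
In Python, from rig import ctrl, viewer, order gives the robot as it stands.
- The arm moves only by the tool apply_moves, never from a script. Its argument "motion" is a list of rows, each a list of 5 numbers: the shift along the tool's x, y, z in mm, then the turn about the tool's z in degrees, then the closure, from 0 (fully open) to 1 (shut). A call has 1 to 10 rows; each row shifts and turns the commanded pose from where the row before left it, along the tool's axes as they then stand; what a row does not reach is not made up. A row lasts 1/10 s, in which the tool goes at most 50 mm and 8.59 degrees, less where a joint would pass 70% of its speed; a pose out of reach is approached as far as the arm can. A call is refused whole if a number of a shift passes 50 or a number of a turn 8.59, either way. A call with a gripper value outside its range is refused whole. The fingers move at their own pace and stop on an object; "newtons" is the grip in N (left out, the last holds). Time passes only in rows, so rows that do not move let the fingers close. It gives the time, the measured TCP pose, the force and the opening at its end, in the units of the state.
- ctrl.observe(): the state, without advancing time (a new reading comes with each control period).
- viewer.get_image(name): name is "scene" or "top"; returns a dict with "img" (480x640x3 uint8, blue, green, red), "camera_matrix" (3x3 intrinsics, pixels), "distortion" ([k1, k2, p1, p2, k3] as OpenCV has them; the pictures are not rectified), "T" (4x4, takes a point from camera to world coordinates). Camera axes: x right, y up, looking along -z (the intrinsics and any distortion apply to the point x, -y, -z); pixel columns grow to the right and rows downward; lengths in m; the calibration is good to about 2 mm. A picture is of the moment at which its call begins. There is no depth.
- order.close_job(): hands the job in, once; it reports no verdict.
The state is a dict: "clock": time; "q": joint angles; "qvel": joint speeds; "joint_efforts": joint torques, N m; "ee_pos": TCP position; "tcp_rot": TCP orientation; "ft_force": force on the tool from outside, world axes, zero at the start; "torque": the same for the moment, N m; "finger_gap": opening from 0.0 (shut) to 1.0 (fully open).
Only numpy, scipy, OpenCV 4.12 (cv2) and the standard library are available. Lean on these libraries where they do the work, as an engineer would, in place of code of your own. Each camera call takes 0.05 s, during which the arm holds its last target.

## Working session

There is one attempt and no reset: what is moved stays moved. The work goes in short steps, Python scripts to look and compute and a tool call to move; the robot and the scene stay as the last step left them, time stands still between calls to the robot, and variables do not carry over. Pictures are saved under pics/ and viewed, and the job is handed in when it is done.

Besides the shell and the picture viewer there is one more tool, called after ">>>" as a command line: name --pt "numbers of a row" for each row, then --argument value for the rest. apply_moves: Moves the arm, as the interface text tells. Its arguments: {"type":"object","properties":{"motion":{"type":"array"},"newtons":{"type":"number"}},"required":["motion"]}

```bash
ls; mkdir -p pics
python3 - <<'E'
from rig import ctrl, viewer, order
import cv2
print(ctrl.observe())
for n in("scene","top"):
    d=viewer.get_image(n); cv2.imwrite(f"pics/{n}0.png",d["img"]); print(n,d["camera_matrix"],d["distortion"],d["T"])
    import pickle; pickle.dump(d,open(f"{n}0.pkl","wb"))
E
```

```text
pics
{'clock': 0.0, 'q': array([-72.56893149,  24.9360954 ,   1.4316154 ,  90.19070784,
        -0.66463943,  64.97459027,  -4.3020416 ]), 'qvel': array([ 0.07373267, -0.0448129 ,  0.15496085, -0.01238712, -0.04365509,
        0.03224245,  0.01759807]), 'joint_efforts': array([-2.17950044e-03, -6.67827988e+01,  9.83553194e-01, -3.14471233e+01,
       -6.08260953e-02,  4.23333503e-02,  1.58638977e-04]), 'ee_pos': array([0.24716204, 0.57346895, 0.22593817]), 'tcp_rot': array([-1.79907328e+02,  8.72063810e-03,  1.56686545e+02]), 'ft_force': array([ 0.03985412, -0.15978131, -0.0102613 ]), 'torque': array([-0.0620166 , -0.00421333,  0.00019885]), 'finger_gap': 0.9994345660921586}
scene [[566.34312789   0.         316.07756493]
 [  0.         566.34312789 245.83825835]
 [  0.           0.           1.        ]] [-0.03708659  0.          0.          0.          0.        ] [[ 0.99474157  0.03621921 -0.09579863  0.42879082]
 [-0.10087855  0.50801174 -0.85542246 -1.01557434]
 [ 0.0176841   0.86058831  0.50899414  0.55473559]
 [ 0.          0.          0.          1.        ]]
top [[436.61811087   0.         323.47933318]
 [  0.         436.61811087 242.69852745]
 [  0.           0.           1.        ]] [-0.0086237  0.         0.         0.         0.       ] [[-0.0190394   0.9957832  -0.08974032  0.4025671 ]
 [-0.99970023 -0.02034222 -0.01362536 -0.32731574]
 [-0.01539342  0.089454    0.99587199  0.97503792]
 [ 0.          0.          0.          1.        ]]
```

View pics/scene0.png

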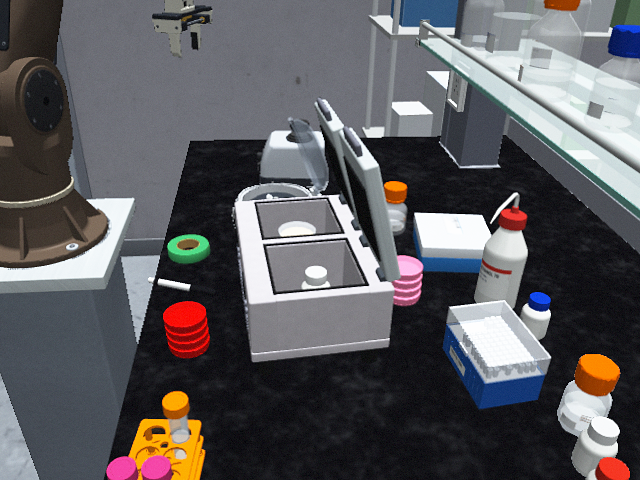

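View pics/top0.png

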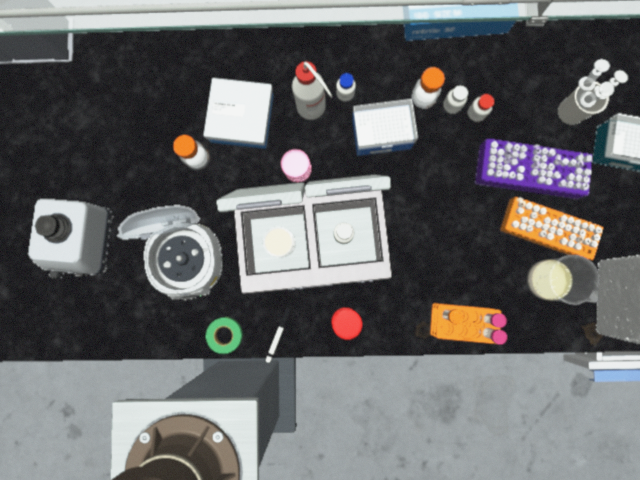

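The dishes (cream disc, top view ~(279,242)) are in the left bay, whose cover is the left one. I'll zoom in to find rim corners in both views.

Run:
```python
import cv2
a=cv2.imread("pics/top0.png")[165:305,205:405]; cv2.imwrite("pics/topz.png",cv2.resize(a,(800,560),interpolation=cv2.INTER_CUBIC))
a=cv2.imread("pics/scene0.png")[90:365,225:405]; cv2.imwrite("pics/scz.png",cv2.resize(a,None,fx=2.18,fy=2.18,interpolation=cv2.INTER_CUBIC))
a=cv2.imread("pics/scene0.png")[90:290,300:410]; cv2.imwrite("pics/scz2.png",cv2.resize(a,None,fx=3,fy=3,interpolation=cv2.INTER_CUBIC))
```

```text
(no output)
```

View pics/topz.png

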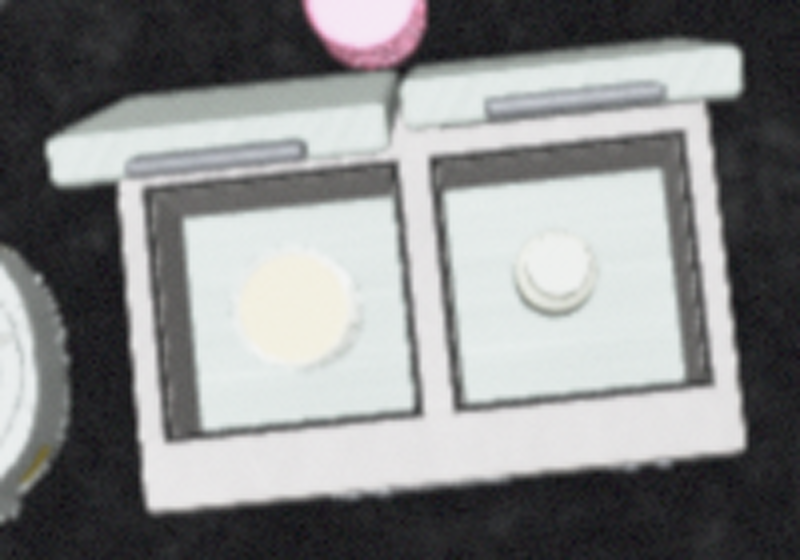

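View pics/scz.png

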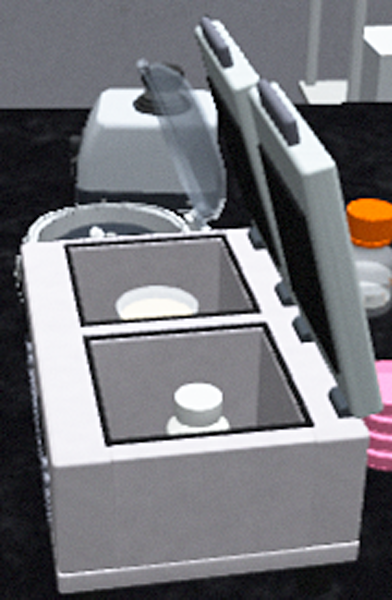

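View pics/scz2.png

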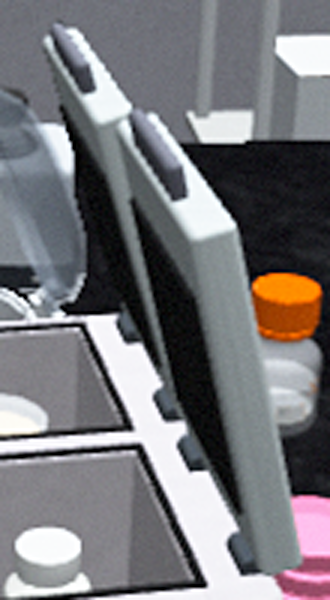

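```bash
cat > h.py <<'E'
import cv2,pickle,numpy as np
D={n:pickle.load(open(f"{n}0.pkl","rb")) for n in("scene","top")}
def ray(n,u,v,d=None):
    d=d or D[n]; p=cv2.undistortPoints(np.array([[[u,v]]],float),np.array(d["camera_matrix"]),np.array(d["distortion"]))[0,0]
    r=d["T"][:3,:3]@np.array([p[0],-p[1],-1]); return d["T"][:3,3],r/np.linalg.norm(r)
def tri(a,b):
    (o1,r1),(o2,r2)=ray("top",*a),ray("scene",*b)
    s=np.linalg.lstsq(np.c_[r1,-r2],o2-o1,rcond=None)[0]
    p,q=o1+s[0]*r1,o2+s[1]*r2; return (p+q)/2,np.linalg.norm(p-q)
tz=lambda u,v:(205+u/4-.4,165+v/4-.4)
sz=lambda u,v:(225+u/2.18-.3,90+v/2.18-.3)
def plane(n,uv,z):
    o,r=ray(n,*uv); return o+r*(z-o[2])/r[2]
E
python3 - <<'E'
from h import *
P={}
for k,a,b in [("RfR",(712,384),(107,443)),("RfL",(459,409),(88,338)),("LfR",(419,412),(83,325)),("LfL",(168,438),(68,246)),("rimFR",(745,450),(52,465)),("RrR",(683,133),(312,423)),("LrR",(395,165),(258,310)),
 ("lipL",(127,165),(205,17)),("lipR",(303,150),(232,62)),("RlipL",(487,105),(262,85)),("RlipR",(665,90),(296,142))]:
    p,e=tri(tz(*a),sz(*b)); P[k]=p; print(k,p.round(4),round(e,4))
d=P["RfR"]-P["LfL"]; print(np.linalg.norm(d),np.degrees(np.arctan2(d[0],-d[1])))
E
```

```text
RfR [ 0.4416 -0.4283  0.1384] 0.0007
RfL [ 0.4328 -0.3071  0.1381] 0.0022
LfR [ 0.4308 -0.2878  0.1371] 0.0003
LfL [ 0.4213 -0.1671  0.1375] 0.0015
rimFR [ 0.4098 -0.4434  0.1355] 0.0006
RrR [ 0.5637 -0.4181  0.139 ] 0.0013
LrR [ 0.5512 -0.2782  0.1386] 0.0014
lipL [ 0.5211 -0.1861  0.3173] 0.0
lipR [ 0.5296 -0.2525  0.3067] 0.0042
RlipL [ 0.5409 -0.3242  0.3162] 0.0013
RlipR [ 0.5485 -0.3934  0.3074] 0.0013
0.2620059546259945 4.453713007652786
```

>>> apply_moves --pt "0 0 -50 -6.94 1" --pt "0 0 -50 -6.94 1" --pt "0 0 -50 -6.94 1" --pt "0 0 -50 -6.94 1" --pt "0 0 0 0 1" --pt "0 0 0 0 1" --newtons 20

```text
clock: 0.7
ee_pos: [0.2475, 0.5743, 0.4277]
tcp_rot: [179.9, 0.0, -175.6]
ft_force: [0.2, -0.4, -0.2]
finger_gap: 0.528
```

>>> apply_moves --pt "-17 -46 0 0 1" --pt "-17 -46 0 0 1" --pt "-17 -46 0 0 1" --pt "-17 -46 0 0 1" --pt "-17 -46 0 0 1" --pt "-17 -46 0 0 1" --pt "-17 -46 0 0 1" --pt "-17 -46 0 0 1" --pt "0 0 0 0 1" --pt "0 0 0 0 1"

```text
clock: 1.7
ee_pos: [0.4112, 0.2165, 0.4255]
tcp_rot: [-179.9, -0.1, -175.7]
ft_force: [-0.0, 1.3, -0.4]
finger_gap: 0.008
```

>>> apply_moves --pt "-18 -46 0 0 1" --pt "-18 -46 0 0 1" --pt "-18 -46 0 0 1" --pt "-18 -46 0 0 1" --pt "-18 -46 0 0 1" --pt "-18 -46 0 0 1" --pt "-18 -46 0 0 1" --pt "-18 -46 0 0 1" --pt "-18 -46 0 0 1" --pt "0 0 0 0 1"

```text
clock: 2.7
ee_pos: [0.6058, -0.1874, 0.4232]
tcp_rot: [-179.9, -0.3, -175.9]
ft_force: [-0.9, 0.1, -0.2]
finger_gap: 0.004
```

Run:
```python
from rig import ctrl, viewer
import cv2
for n in("scene","top"):
    d=viewer.get_image(n); cv2.imwrite(f"pics/{n}1.png",d["img"])
s=ctrl.observe(); print(s["ee_pos"],s["tcp_rot"],s["q"],s["ft_force"],s["clock"])
```

```text
[ 0.60563887 -0.18180283  0.42447772] [ 179.94194737   -0.18889519 -175.57601652] [ -6.33922632  22.24373055  29.34264012  69.88719483 -10.66180543
  90.67799074 115.4826614 ] [-0.28993535  1.21186653 -1.14142954] 2.8
```

View pics/scene1.png

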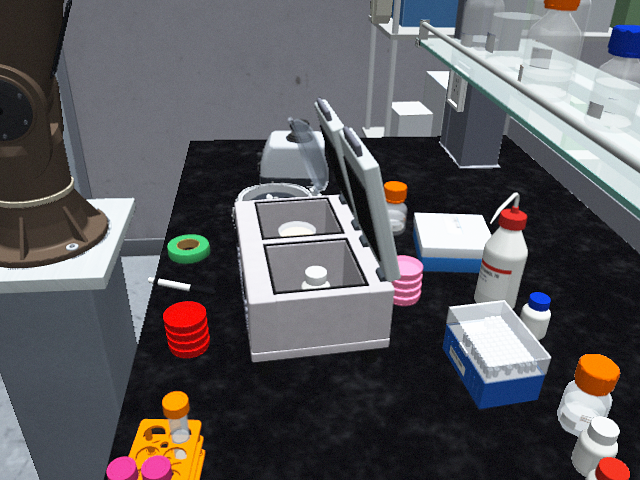

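View pics/top1.png

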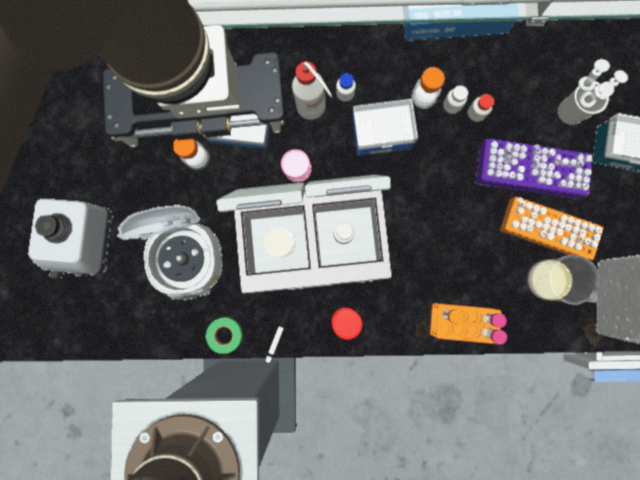

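>>> apply_moves --pt "0 0 25 0 1" --pt "0 0 30 0 1" --pt "0 0 30 0 1" --pt "0 0 25 0 1" --pt "0 0 20 0 1" --pt "0 0 10 0 1" --pt "0 0 0 0 1"

```text
clock: 3.5
ee_pos: [0.6047, -0.18, 0.2854]
tcp_rot: [179.9, -0.1, -175.4]
ft_force: [0.6, -0.5, 0.2]
finger_gap: 0.007
```

```bash
cat > snap.py <<'E'
from rig import ctrl, viewer
import cv2,sys
k=sys.argv[1]
d=viewer.get_image("scene"); a=d["img"][20:320,200:500]; cv2.imwrite(f"pics/s{k}.png",cv2.resize(a,(600,600)))
s=ctrl.observe(); print(s["ee_pos"],s["tcp_rot"],s["q"].round(1),s["ft_force"],s["clock"])
E
python3 snap.py 2
```

```text
[ 0.60522056 -0.1808032   0.28676719] [ 1.79948883e+02 -2.28704380e-02 -1.75432607e+02] [ -6.7  24.4  27.8  85.6 -11.7  72.9 117. ] [0.44722791 1.11518897 1.08388444] 3.55
```

View pics/s2.png

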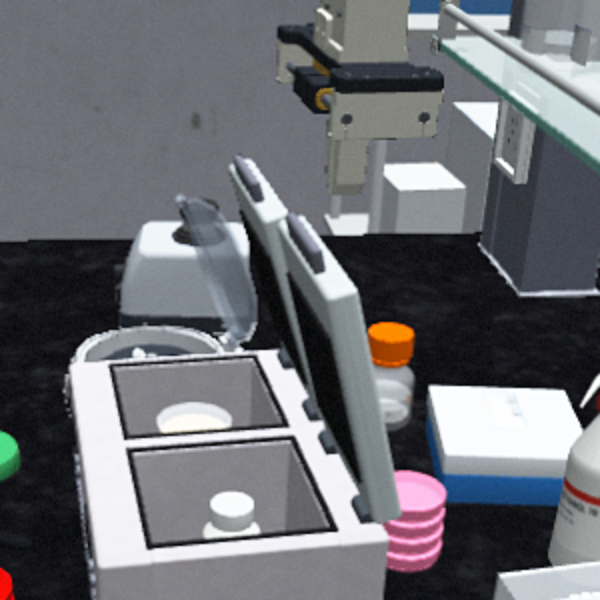

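>>> apply_moves --pt "12 0 0 0 1" --pt "8 0 0 0 1" --pt "5 0 0 0 1" --pt "4 0 0 0 1" --pt "3 0 0 0 1" --pt "3 0 0 0 1" --pt "3 0 0 0 1" --pt "0 0 0 0 1"

```text
clock: 4.35
ee_pos: [0.5669, -0.1856, 0.2867]
tcp_rot: [180.0, -0.0, -175.6]
ft_force: [0.3, 0.4, -0.5]
finger_gap: 0.006
```

```bash
cat > w.py <<'E'
import numpy as np,sys
C=np.array([.4933,-.2915]);a=np.radians(4.45);ex=np.array([np.cos(a),np.sin(a)]);ey=np.array([-ex[1],ex[0]])
def loc(p): d=np.array(p[:2])-C; return (d@ex-.085)*1000,d@ey*1000,(p[2]-.138)*1000
E
python3 - <<'E'
from w import *
from rig import ctrl
s=ctrl.observe();print(s["ee_pos"],np.round(loc(s["ee_pos"]),1),s["ft_force"])
for t in range(76,-1,-2):
    r=np.radians(t);print(t,round(-150*np.cos(r)+22*np.sin(r)+9.5,1),round(150*np.sin(r)+22*np.cos(r),1),end=' | ')
E
```

```text
[ 0.56687396 -0.18562452  0.28672423] [ -3.4  99.8 148.7] [ 0.34961699  0.38436672 -0.47083255]
76 -5.4 150.9 | 74 -10.7 150.3 | 72 -15.9 149.5 | 70 -21.1 148.5 | 68 -26.3 147.3 | 66 -31.4 146.0 | 64 -36.5 144.5 | 62 -41.5 142.8 | 60 -46.4 140.9 | 58 -51.3 138.9 | 56 -56.1 136.7 | 54 -60.9 134.3 | 52 -65.5 131.7 | 50 -70.1 129.0 | 48 -74.5 126.2 | 46 -78.9 123.2 | 44 -83.1 120.0 | 42 -87.3 116.7 | 40 -91.3 113.3 | 38 -95.2 109.7 | 36 -98.9 106.0 | 34 -102.6 102.1 | 32 -106.0 98.1 | 30 -109.4 94.1 | 28 -112.6 89.8 | 26 -115.7 85.5 | 24 -118.6 81.1 | 22 -121.3 76.6 | 20 -123.9 72.0 | 18 -126.4 67.3 | 16 -128.6 62.5 | 14 -130.7 57.6 | 12 -132.6 52.7 | 10 -134.4 47.7 | 8 -136.0 42.7 | 6 -137.4 37.6 | 4 -138.6 32.4 | 2 -139.6 27.2 | 0 -140.5 22.0 |
```

>>> apply_moves --pt "4 0 0 0 1" --pt "4 0 0.5 0 1" --pt "4 0 0.5 0 1" --pt "5 0 1 0 1" --pt "5 0 1 0 1" --pt "5 0 1 0 1" --pt "0 0 0 0 1"

```text
clock: 5.05
ee_pos: [0.5409, -0.1875, 0.2831]
tcp_rot: [-180.0, 0.1, -175.5]
ft_force: [5.0, 0.5, -0.7]
finger_gap: 0.008
```

```bash
python3 snap.py 3; python3 -c "
from w import *
from rig import ctrl
print(np.round(loc(ctrl.observe()['ee_pos']),1))"
```

```text
[ 0.54088522 -0.18751408  0.2830717 ] [-1.79982493e+02  1.10820162e-01 -1.75534408e+02] [ -7.2  18.3  28.4  94.7  -9.2  69.3 117.7] [ 3.71008355 -0.30029546 -0.19234574] 5.1
[-29.5 100.  145.1]
```

View pics/s3.png

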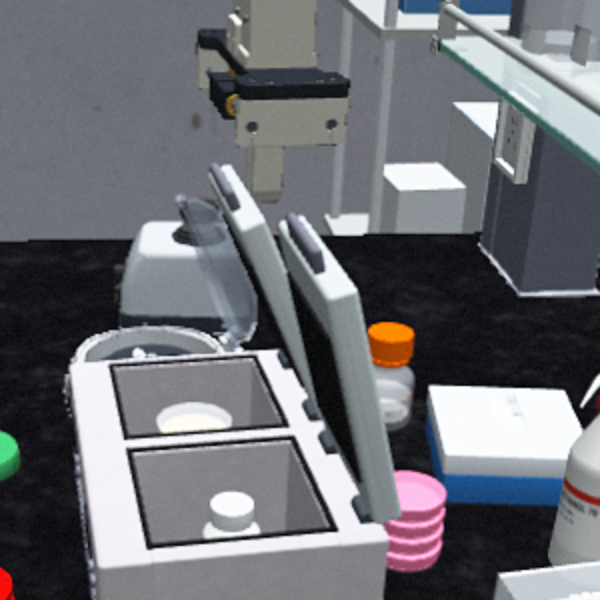

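The fingertip touches the left cover from behind and has begun to tip it (lip from zoom (240,160) to (220,170)), with a force of about 4–5 N. I'll continue along the arc.

>>> apply_moves --pt "5 0 1 0 1" --pt "5 0 1.5 0 1" --pt "5 0 1.7 0 1" --pt "5 0 2 0 1" --pt "5 0 2 0 1" --pt "5 0 2.3 0 1" --pt "5 0 2.5 0 1" --pt "4.7 0 2.6 0 1" --pt "4.6 0 2.7 0 1" --pt "4.5 0 2.8 0 1"

```text
clock: 6.1
ee_pos: [0.4927, -0.1914, 0.2621]
tcp_rot: [-180.0, 0.1, -175.5]
ft_force: [5.1, 0.7, -0.8]
finger_gap: 0.002
```

```bash
python3 snap.py 4; python3 -c "
from w import *
from rig import ctrl
print(np.round(loc(ctrl.observe()['ee_pos']),1))"
```

```text
[ 0.49169842 -0.19146308  0.26166871] [-1.79984918e+02  8.33931332e-02 -1.75552672e+02] [ -7.2  14.5  28.6 102.5  -7.7  64.8 118.4] [ 4.20568027  0.6582454  -0.34487348] 6.15
[-78.8  99.9 123.7]
```

View pics/s4.png

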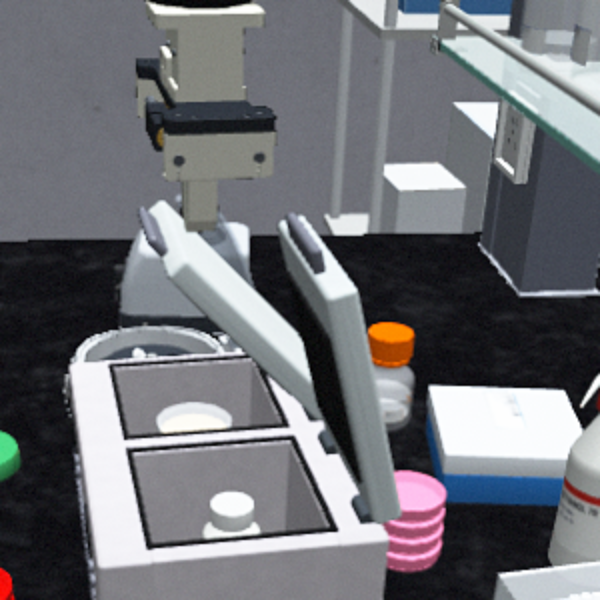

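>>> apply_moves --pt "4 0 3.4 0 1" --pt "4 0 3.5 0 1" --pt "4 0 3.6 0 1" --pt "3.8 0 3.7 0 1" --pt "3.6 0 3.8 0 1" --pt "3.5 0 4 0 1"

```text
clock: 6.75
ee_pos: [0.4678, -0.1935, 0.2393]
tcp_rot: [180.0, -0.1, -175.6]
ft_force: [0.6, -0.6, 6.1]
finger_gap: 0.005
```

```bash
python3 snap.py 5; python3 -c "
from w import *
from rig import ctrl
print(np.round(loc(ctrl.observe()['ee_pos']),1))"
```

```text
[ 0.46695635 -0.19350225  0.23867583] [ 1.79978007e+02 -1.23000986e-01 -1.75600214e+02] [ -6.8  13.6  28.7 107.2  -7.3  61.2 119.2] [-0.34607018 -0.32155643  3.68033022] 6.8
[-103.7   99.7  100.7]
```

View pics/s5.png

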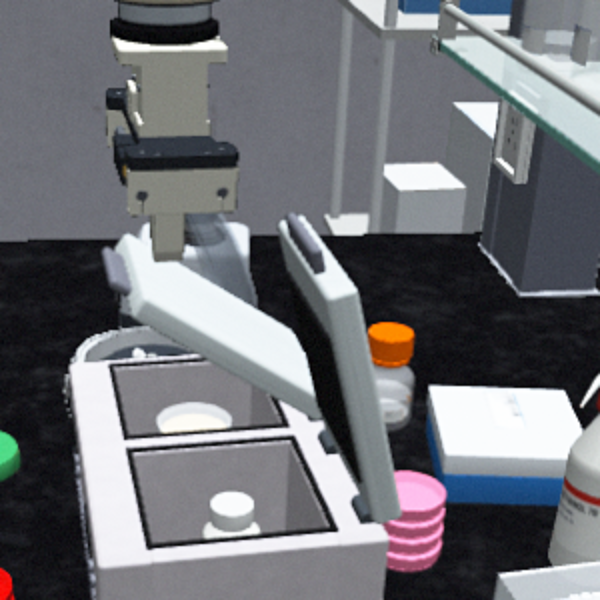

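The cover is at about 33° with the tip on its outer face. I'll carry on along the arc.

>>> apply_moves --pt "3.4 0 4 0 1" --pt "3.3 0 4.1 0 1" --pt "3.2 0 4.2 0 1" --pt "3 0 4.3 0 1" --pt "2.9 0 4.4 0 1" --pt "2.7 0 4.5 0 1" --pt "2.6 0 4.6 0 1" --pt "2.4 0 4.7 0 1" --pt "2.2 0 4.7 0 1"

```text
clock: 7.7
ee_pos: [0.4419, -0.1955, 0.1996]
tcp_rot: [180.0, -0.1, -175.6]
ft_force: [-3.0, -1.6, 4.6]
finger_gap: 0.006
```

```bash
python3 snap.py 6; python3 -c "
from w import *
from rig import ctrl
print(np.round(loc(ctrl.observe()['ee_pos']),1))"
```

```text
[ 0.44145093 -0.19542378  0.19900077] [ 1.79980331e+02 -1.37075635e-01 -1.75597105e+02] [ -5.7  13.8  28.5 113.2  -7.9  55.  121. ] [-0.87098986 -1.58469198  2.85551205] 7.75
[-129.2   99.8   61. ]
```

View pics/s6.png

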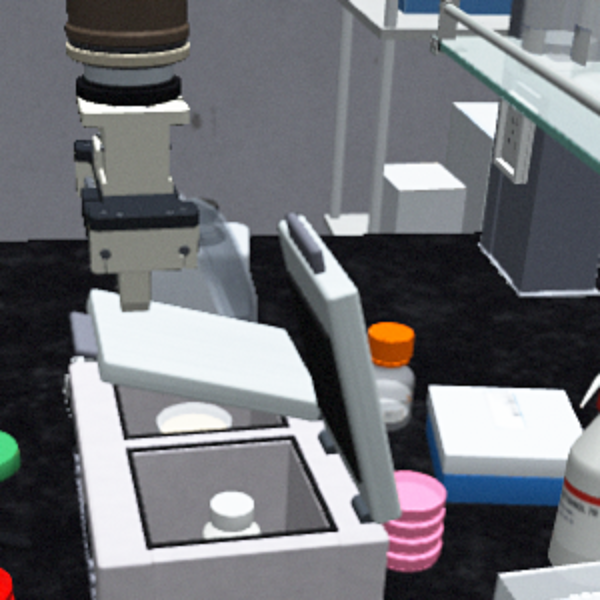

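>>> apply_moves --pt "1.8 0 4 0 1" --pt "1.6 0 4 0 1" --pt "1.4 0 4 0 1" --pt "1.2 0 4 0 1" --pt "1 0 4 0 1" --pt "0.8 0 3 0 1" --pt "0.5 0 3 0 1" --pt "0.5 0 3 0 1"

```text
clock: 8.55
ee_pos: [0.4342, -0.1957, 0.1708]
tcp_rot: [180.0, -0.0, -175.5]
ft_force: [-3.3, -1.2, 4.4]
finger_gap: 0.008
```

```bash
python3 snap.py 7; python3 -c "
from w import *
from rig import ctrl
print(np.round(loc(ctrl.observe()['ee_pos']),1))"
```

```text
[ 0.43407129 -0.19565859  0.17043093] [ 1.79984962e+02 -3.43891586e-02 -1.75549684e+02] [ -4.8  15.3  28.  116.2  -9.2  50.7 122.6] [-1.44448394 -1.46173795  1.9155084 ] 8.6
[-136.6  100.1   32.4]
```

View pics/s7.png

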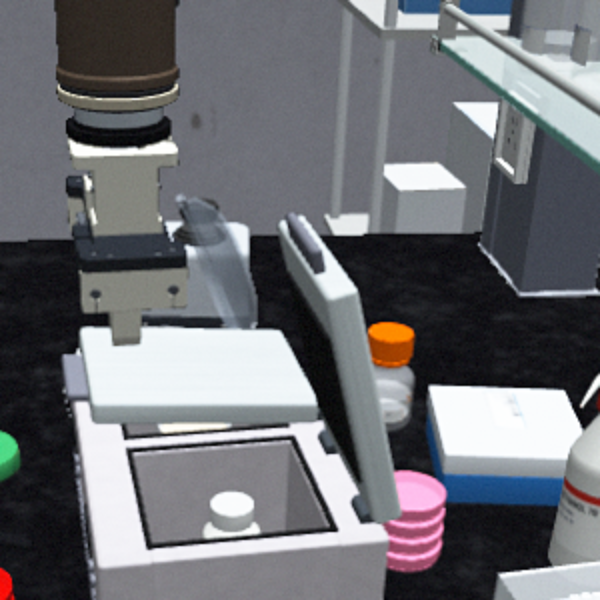

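Nearly there, about 10 mm to go; slow steps now.

>>> apply_moves --pt "0.3 0 1.5 0 1" --pt "0.2 0 1.5 0 1" --pt "0 0 1.5 0 1" --pt "0 0 1 0 1" --pt "0 0 1 0 1" --pt "0 0 0 0 1"

```text
clock: 9.2
ee_pos: [0.434, -0.1958, 0.1645]
tcp_rot: [180.0, 0.0, -175.5]
ft_force: [-2.2, 0.1, 1.5]
finger_gap: 0.006
```

>>> apply_moves --pt "0 0 1 0 1" --pt "0 0 1 0 1" --pt "0 0 0 0 1"

```text
clock: 9.5
ee_pos: [0.4339, -0.1958, 0.1625]
tcp_rot: [180.0, 0.0, -175.6]
ft_force: [-0.6, -0.8, 1.7]
finger_gap: 0.006
```

>>> apply_moves --pt "0 0 1 0 1" --pt "0 0 1 0 1"

```text
clock: 9.7
ee_pos: [0.4337, -0.1959, 0.1606]
tcp_rot: [180.0, -0.0, -175.6]
ft_force: [-3.4, -0.6, 3.8]
finger_gap: 0.007
```

>>> apply_moves --pt "0 0 0.7 0 1" --pt "0 0 0.7 0 1"

```text
clock: 9.9
ee_pos: [0.4338, -0.1959, 0.1592]
tcp_rot: [180.0, -0.0, -175.6]
ft_force: [-5.4, 0.4, 11.0]
finger_gap: 0.005
```

>>> apply_moves --pt "0 0 0.7 0 1" --pt "0 0 0.7 0 1"

```text
clock: 10.1
ee_pos: [0.4339, -0.1959, 0.1589]
tcp_rot: [180.0, 0.0, -175.6]
ft_force: [-11.7, 3.4, 32.2]
finger_gap: 0.005
```

```bash
python3 snap.py 8
```

```text
[ 0.43385394 -0.19593175  0.1590104 ] [ 1.79956512e+02  3.21627262e-02 -1.75570615e+02] [ -4.3  16.2  27.7 117.   -9.9  49.  123.4] [-8.99770392  2.30888664 23.555301  ] 10.15
```

View pics/s8.png

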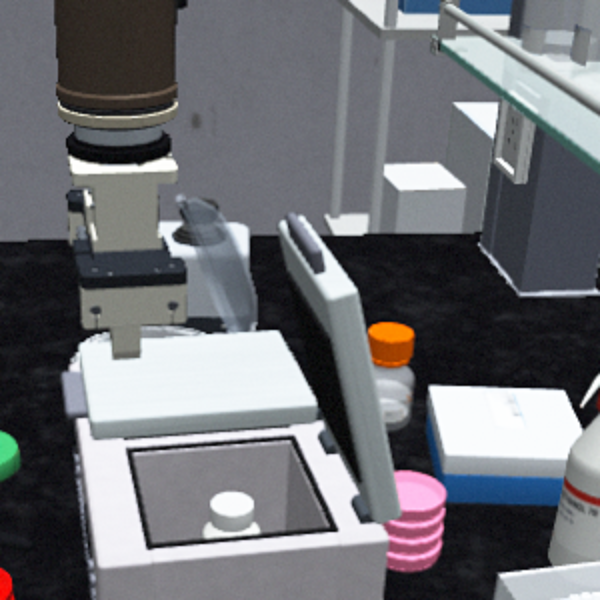

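It is home: z stalled at 0.159 and the force jumped. Lifting off now.

>>> apply_moves --pt "0 0 -2 0 1" --pt "0 0 -6 0 1" --pt "0 0 -15 0 1" --pt "0 0 -30 0 1" --pt "0 0 -40 0 1" --pt "0 0 -40 0 1" --pt "0 0 -40 0 1" --pt "0 0 0 0 1"

```text
clock: 10.95
ee_pos: [0.4365, -0.1969, 0.3361]
tcp_rot: [-179.9, 0.5, -175.5]
ft_force: [0.5, 0.1, -1.1]
finger_gap: 0.003
```

```bash
python3 snap.py 9
python3 - <<'E'
from rig import viewer
import cv2
d=viewer.get_image("top"); cv2.imwrite("pics/t9.png",d["img"])
E
```

```text
[ 0.4355453  -0.19632527  0.33346342] [-179.91664053    0.32825975 -175.5341181 ] [ -8.5   5.6  29.6 102.   -3.   72.8 116.3] [-0.43304927  0.39776816 -0.48977163] 11.0
```

View pics/s9.png

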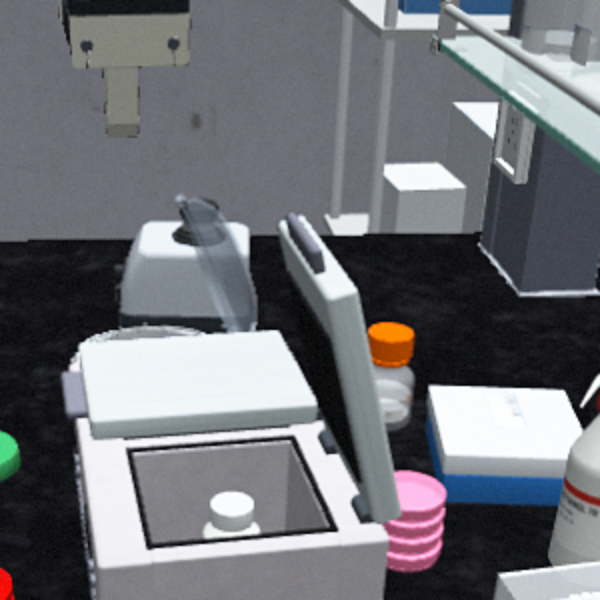

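View pics/t9.png

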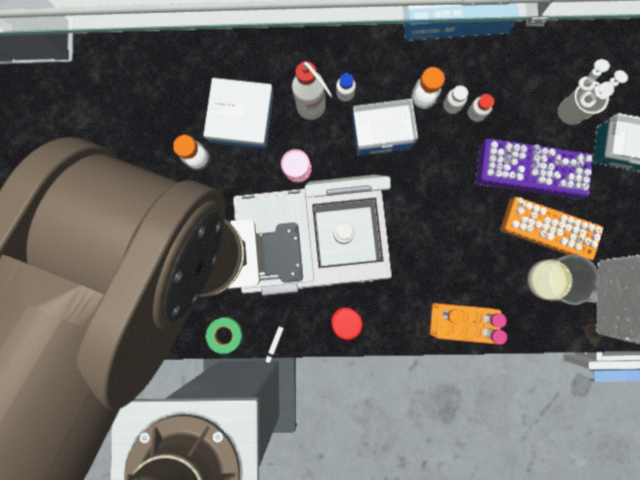

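The left cover lies flat on the rim, unchanged since the finger left it. The right cover still stands open (lip at zoom (305,240), as before), and the gripper is clear.

```bash
python3 -c "
from rig import order
print(order.close_job())"
```

```text
the job is handed in; nothing more can be done
None
```

The left cover, over the bay with the dishes, is shut, and the job is handed in at about 11 s of the 37 s allowed. I pushed it down with the closed fingertips from behind. The tip moved at about 50 mm/s, slowing to about 10 mm/s or less over the last 10 mm.

- **Cover home:** the tip stopped falling at z = 0.159 m, where the shut cover's top should be at 0.160 m. The cover stayed flat on the rim after I lifted off.
- **Force:** it took about 3–6 N while closing. When the cover reached its stop, the force rose to 11 N and then briefly to 32 N vertically (about 34 N in all), because I took one more 1.4 mm step than needed. I lifted off straight away, but that last press was firmer than intended.
- **Other cover:** the right one still stands where it was in the last picture.
- **Dishes:** they are hidden under the shut cover, so the final pictures can't show them. Nothing went into their bay, and no picture during closing showed them move.
- **Gripper:** it ended clear of everything, with wrist force near zero.

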